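# Start the leak tester's pump and hold its keyed lid home

## Task

A watch is in the leak tester's chamber with the lid resting loosely on top. First start the pump by pushing the green sprung plunger all the way in, then turn the lid clockwise by its knurled collar until its hidden keyways drop over the pins, and push the lid fully home on its seat against the sprung seal. Finish while still holding the lid pushed home with the fingers, so that the vacuum can take hold, and leave the other things on the bench and the tester where they are.

Things in the scene. Friction and masses are not known exactly. Their poses are not given: they have to be found in the camera images.
- plunger (a joint): pump start plunger: sprung green mushroom button on the tester's deck, travels straight down; 0 = out (rest), 0.010 m = fully in against its stop. About 2 N starts it, 7 N at the bottom; it springs back out when let go
- plunger_top (a point): centre of the flat top of the green plunger head (34 mm across, head 9 mm thick), 29 mm above the tester's deck at rest; moves with the plunger. Nothing stands within 40 mm of its axis
- seat (a point): on the chamber's vertical axis, at the flat top of the aluminium flange (88 mm across) on which the lid's underside lands when fully home. Fixed to the tester (white box 220 by 280 mm, deck 85 mm above the bench, 6 mm below this point); x to the tester's back, y to its left, z up. The pins' angle is not tied to these axes
- lid_collar (a point): centre of the dark knurled collar of the loose chamber lid, on the lid's axis, z up. The collar is an upright round grip 50 mm across and 36 mm tall. Below it the lid widens to an aluminium skirt 76 mm across and 30 mm tall: skirt's flat top 18 mm below this point, lid's underside 48 mm below. Lid mass 0.2 to 0.4 kg. At the start it rests on the pins
- lid_under (a point): centre of the lid's underside: 14 mm above the seat while it rests on the pins, 4 mm when keyed and lying on the free seal, 0 when home
- lid: the same lid. Hidden in its skirt are three keyways 10 mm wide, 120 degrees apart; three pins 6 mm thick stand out from the chamber neck under it. No mark shows either angle: turn clockwise (seen from above) under light pressure, some 17 to 70 degrees from the start, until it drops 10 mm over the pins. Keyed, it turns no more than 5 degrees. Origin as lid_under
- seal (a joint): sprung seal ring in the chamber mouth, hidden under the lid: 0 = free (up), 0.004 m = pressed down by a lid that is fully home. It gives from 6 N and pushes back with 14 N at home, so besides the lid's weight 10 to 12 N of push hold the lid home, a little more is good; it lifts the lid 4 mm if let go
- loupe: black eye loupe, 34 mm across and 27 mm tall, standing on the tester's deck; origin at the centre of its underside; a bystander to leave alone
- holder: round brass movement holder with two steel jaws, 48 mm across, 16 mm tall; origin at the centre of its underside; a bystander to leave alone
- die_white: white plastic press die, 42 mm across, 20 mm tall; origin at the centre of its underside; a bystander to leave alone
- die_black: black plastic press die, 42 mm across, 20 mm tall; origin at the centre of its underside; a bystander to leave alone
- screwdriver: small red-handled screwdriver, 120 mm long, lying along its x axis; a bystander to leave alone
- blower: black rubber dust blower standing on its bulb, 56 mm across, 85 mm tall; origin at the centre of its underside; a bystander to leave alone
- watch: steel watch head with black dial, 40 mm across, 9 mm thick, lying face up; origin at the centre of its underside; a bystander to leave alone

How it is judged:
On the way, in this order (a step that is already met when the one before it is completed fails the run):
1. the start plunger is pushed all the way in (at least 8.5 of its 10 mm) while the lid still rests on the pins (value of joint plunger above 0.0085 m and z of lid_under in the frame of seat above 0.01 m), for 0.1 s.
2. the lid's keyways have dropped over the pins (its underside less than 8 mm above the seat, lid level) (z of lid_under in the frame of seat below 0.008 m and angle between lid_under's own z axis and vertical below 0.06 rad and horizontal distance between lid_under and seat below 0.004 m), for 0.2 s.
At the end, for the whole second after the job is handed in: The lid is keyed, level (0.05 rad) and within 1.5 mm of its seat, 4 mm of the axis; the seal is pressed down over 2.2 mm; the fingers press on the lid with over 3 N; the plunger is back out within 2 mm; every bystander is within 30 mm of its start; all through the last second of holding (z of lid_under in the frame of seat below 0.0015 m and value of joint seal above 0.0022 m and horizontal distance between lid_under and seat below 0.004 m and angle between lid_under's own z axis and vertical below 0.05 rad and contact force between the fingers and lid above 3 N and value of joint plunger below 0.002 m and distance of each of loupe, holder, die_white, die_black, screwdriver, blower, watch from where it was at the start of the episode below 0.03 m); the arm keeps its last pose, push and grip.
It fails at once if a bystander was moved by more than 30 mm (distance of any of loupe, holder, die_white, die_black, screwdriver, blower, watch from where it was at the start of the episode above 0.03 m).
It also fails if it takes over 61 s, if anything falls off the work surface, if the arm or the gripper's body presses on something with over 40 N, if the wrist force passes 120 N, or if a joint passes its speed limit or range.

## Robot

A 7-joint arm with a two-finger parallel gripper is mounted at the origin on the work surface. World frame = base frame: x ahead of the robot, y to its left, z up, the work surface at z = 0. Lengths are in m, angles in rad, forces in N, time in s.
With the tool pointing down it reaches from about 0.4 to 0.85 m from the base axis. Payload 10.4 kg.
Tool frame: the origin (TCP) lies midway between the tips of the shut fingers; the grasp point (between the pads) lies 19 mm behind it; z points along the fingers, y is the line along which they close (so a half turn about z gives the same grasp; the last joint's range is limited). The gripper opens to 87 mm and grips with 3 to 60 N. Pads are 19 mm wide; open, the fingers measure 117 mm over their backs; the gripper's body (75 mm by 190 mm) begins 51 mm behind the grasp point.
Start: joints at [1.237, 0.332, -0.065, 1.46, 0.022, 1.35, -0.088], TCP at [0.191, -0.595, 0.197] pointing down, gripper open.
Joint ranges: [-2.6, 2.6], [-0.5, 2.12], [-1.47, 1.34], [0.16, 2.42], [-1.27, 4.41], [0.06, 2.06], [-2.6, 2.6]. Speed limits (rad/s): [2.22, 2.22, 2.79, 2.79, 3.14, 3.14, 3.14].

## Interface

Orientations are given as a unit quaternion [x, y, z, w].
In Python, from bench import r gives the robot as it stands.
- The arm moves only by the tool arm_command, never from a script. Its argument "moves" is one flat list of numbers, 4 for each row, row after row: the shift along the tool's x, y, z in cm, then the turn about the tool's z in degrees. A call has 1 to 12 rows; each row shifts and turns the commanded pose from where the row before left it, along the tool's axes as they then stand; what a row does not reach is not made up. A row lasts 1/12 s, in which the tool goes at most 41.7 mm and 7.16 degrees, less where a joint would pass 70% of its speed; a pose out of reach is approached as far as the arm can. A call with a gripper value outside its range is refused whole. "fingers" is the opening in per cent of the stroke, from 0 (shut) to 100 (fully open), set as the call begins (left out, the last holds). The fingers move at their own pace and stop on an object; "squeeze" is the grip in N (left out, the last holds). Time passes only in rows, so rows that do not move let the fingers close. It gives the time, the measured TCP pose, the force, the opening and the grip force at its end, in the units of the state.
- r.read_state(): the state, without advancing time (a new reading comes with each control period).
- r.camera(name): name is "side" or "top"; returns the picture (420x560x3 uint8, red, green, blue); there is no depth.
- r.camera_info(name): a dict with "fx", "fy", "cx", "cy" (pixels), "origin" and "attitude" of the camera in the world. Camera axes: x right, y up, looking along -z (the intrinsics and any distortion apply to the point x, -y, -z); pixel columns grow to the right and rows downward; lengths in m; the calibration is good to about 2 mm. A picture is of the moment at which its call begins. camera_info takes no time and is no camera call.
- r.close_job(): hands the job in; it is judged then, once.
The state is a dict: "time": time; "joint_positions": joint angles; "joint_vel": joint speeds; "joint_torque": joint torques, N m; "ee_pos": TCP position; "eef_rot": TCP orientation; "ft_force": force on the tool from outside, world axes, zero at the start; "torque": the same for the moment, N m; "width": finger opening in m; "grip_force": force on a finger pad.
Only numpy, scipy, OpenCV 4.12 (cv2) and the standard library are available. Lean on these libraries where they do the work, as an engineer would, in place of code of your own. Each camera call takes 0.05 s, during which the arm holds its last target. There are 200 camera calls.

## Working session

There is one attempt and no reset: what is moved stays moved. The work goes in short steps, Python scripts to look and compute and a tool call to move; the robot and the scene stay as the last step left them, time stands still between calls to the robot, and variables do not carry over. Pictures are saved under pics/ and viewed, at most 10 in all, crops included, and the job is handed in when it is done.

Besides the shell and the picture viewer there is one more tool, called after "Emit:" as name(argument=value, ...) on one line, values as JSON. arm_command: Moves the arm, as the interface text tells. Its arguments: {"type":"object","properties":{"moves":{"type":"array"},"fingers":{"type":"number"},"squeeze":{"type":"number"}},"required":["moves"]}

```bash
mkdir -p pics
python3 - <<'E'
from bench import r
import cv2
for n in("top","side"):
    im=r.camera(n); cv2.imwrite(f"pics/{n}0.png",im[:,:,::-1]); print(n,r.camera_info(n))
s=r.read_state()
for k in s: print(k,s[k])
E
```

```text
top {'fx': 421.52077501183504, 'fy': 421.52077501183504, 'cx': 274.92739019176105, 'cy': 204.5858963939783, 'origin': array([0.29104604, 0.00443326, 1.27244193]), 'attitude': array([ 0.06973254, -0.06771446, -0.69940266,  0.7080876 ])}
side {'fx': 407.45440043153786, 'fy': 407.45440043153786, 'cx': 271.8586641947535, 'cy': 212.53193489798963, 'origin': array([0.05754226, 0.45607006, 0.89474095]), 'attitude': array([-0.13669418,  0.32120383,  0.85937065, -0.37366414])}
time 0.1
joint_positions [ 1.23739607  0.332796   -0.06469579  1.46083265  0.0215879   1.34992091
 -0.08848881]
joint_vel [ 0.00119728 -0.00190396 -0.00016387 -0.00329545  0.00037186 -0.00077679
  0.00080359]
joint_torque [ 2.46151089e-03 -6.24545574e+01  2.53942941e-02 -3.90720999e+01
 -6.13727910e-02  3.66671593e-02  1.11357062e-04]
ee_pos [ 0.19102008 -0.59469921  0.19645322]
eef_rot [ 9.87947684e-01  1.54786870e-01 -1.20790389e-04 -6.19371404e-04]
ft_force [-0.10389831 -0.08195996  0.43386501]
torque [ 0.00037263 -0.00996578  0.010108  ]
grip_force 0.0
width 0.08726909709747326
```

View pics/top0.png

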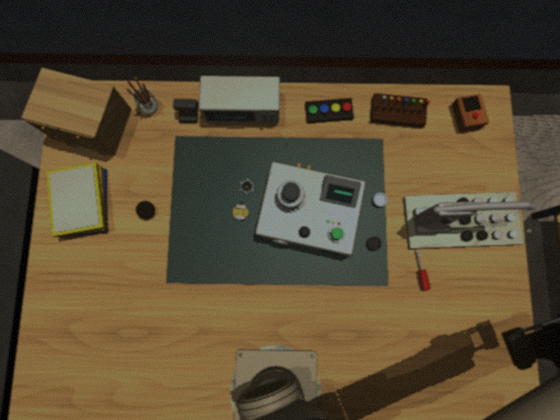

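View pics/side0.png

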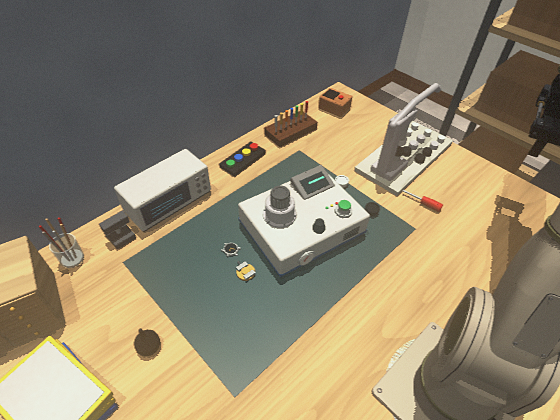

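The top view shows the plunger at about (337,234), the lid collar at (291,193), the loupe at (304,232) and the display at (342,190). In the side view the plunger is at (344,207) and the collar at (280,197).

```bash
cat > h.py <<'E'
from bench import r
import cv2, numpy as np
from scipy.spatial.transform import Rotation as R
def ray(n,u,v):
    c=r.camera_info(n); d=np.array([(u-c["cx"])/c["fx"],-(v-c["cy"])/c["fy"],-1])
    return np.array(c["origin"]),R.from_quat(c["attitude"]).apply(d)
def onz(n,u,v,z):
    o,d=ray(n,u,v); return o+d*(z-o[2])/d[2]
def tri(a,b):
    (o,d),(p,e)=ray("top",*a),ray("side",*b)
    t=np.linalg.lstsq(np.c_[d,-e],p-o,rcond=None)[0]; x,y=o+d*t[0],p+e*t[1]
    return (x+y)/2,np.linalg.norm(x-y)
def blobs(m,im,box):
    u0,v0,u1,v1=box; k=np.zeros(m.shape,np.uint8); k[v0:v1,u0:u1]=m[v0:v1,u0:u1]*255
    n,l,s,c=cv2.connectedComponentsWithStats(k)
    i=1+np.argmax(s[1:,4]); return c[i],s[i]
E
python3 - <<'E'
from h import *
P={}
for n,gb,cb in(("top",(320,222,352,248),(278,178,305,206)),("side",(330,195,360,222),(266,180,294,212))):
    im=cv2.imread(f"pics/{n}0.png"); hsv=cv2.cvtColor(im,cv2.COLOR_BGR2HSV)
    g=(hsv[...,0]>40)&(hsv[...,0]<85)&(hsv[...,1]>110); d=hsv[...,2]<85
    P[n]=[blobs(g,im,gb),blobs(d,im,cb)]; print(n,P[n])
    print(onz(n,*P[n][0][0],.112), onz(n,*P[n][1][0],.16))
    x=cv2.resize(im[150:270,230:410],None,fx=4,fy=4,interpolation=cv2.INTER_CUBIC)
    if n=="top": cv2.imwrite("pics/topc.png",x)
print(tri(P["top"][0][0],P["side"][0][0]),tri(P["top"][1][0],P["side"][1][0]))
# tester corners on deck, loupe (top at .112)
for uv in((272,164),(364,178),(352,254),(258,236)): print(onz("top",*uv,.085))
print("loupe",onz("top",304,232,.11))
E
```

```text
top [(array([336.87912088, 233.18681319]), array([332, 228,  11,  11,  91], dtype=int32)), (array([289.94684385, 192.57475083]), array([281, 183,  19,  20, 301], dtype=int32))]
[ 0.44123692 -0.16329174  0.112     ] [ 0.54398655 -0.03120295  0.16      ]
side [(array([344.58139535, 204.18604651]), array([339, 200,  12,   9,  86], dtype=int32)), (array([278.0483871, 200.5      ]), array([271, 193,  19,  16,  62], dtype=int32))]
[ 0.44193484 -0.16713393  0.112     ] [ 0.53711704 -0.018733    0.16      ]
(array([ 0.44003863, -0.16286854,  0.11700272]), np.float64(0.0012530917981516101)) (array([ 0.54894275, -0.03141754,  0.14087398]), np.float64(0.0014318328845454112))
[0.64613106 0.01939706 0.085     ]
[ 0.60706997 -0.2485628   0.085     ]
[ 0.38650503 -0.20866827  0.085     ]
[0.43397905 0.05608241 0.085     ]
loupe [ 0.44368795 -0.07242506  0.11      ]
```

View pics/topc.png

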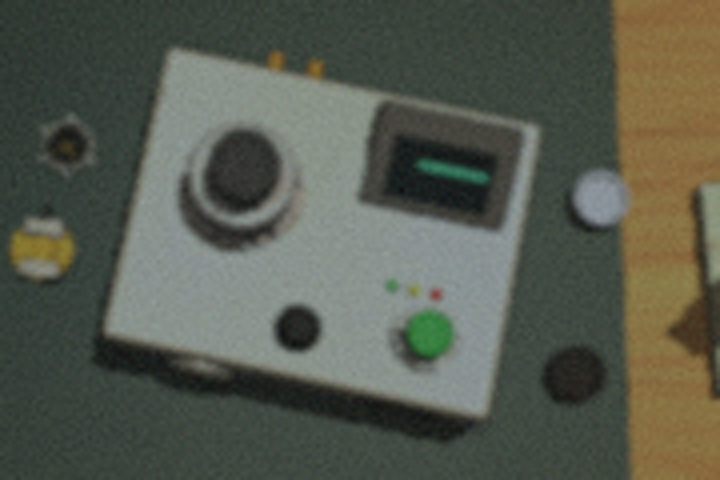

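Emit:
arm_command(moves=[1.7,-2.9,-0.4,0,1.7,-2.9,-0.4,0,1.7,-2.9,-0.4,0,1.7,-2.9,-0.4,0,1.7,-2.9,-0.4,0,1.7,-2.9,-0.4,0,1.7,-2.9,-0.4,0,1.7,-2.9,-0.4,0,0,0,0,0], fingers=0, squeeze=20)

```text
time: 0.85
ee_pos: [0.2518, -0.3278, 0.2301]
eef_rot: [0.988, 0.158, 0.0, 0.0]
ft_force: [0.3, -1.2, 0.7]
width: 0.0351
grip_force: 0.0
```

```bash
cat >> h.py <<'E'
def go(x,y,z):
    s=r.read_state(); Q=R.from_quat(s["eef_rot"])
    print("pos",np.round(s["ee_pos"],4),"local cm",np.round(Q.inv().apply(np.array([x,y,z])-s["ee_pos"])*100,2),"axes x,z",np.round(Q.as_matrix()[:,0],3),np.round(Q.as_matrix()[:,2],3),"q",np.round(s["joint_positions"],2),"f",np.round(s["ft_force"],1),"w",s["width"],s["grip_force"],"t",s["time"])
E
python3 - <<'E'
from h import *
print("lid",onz("top",290.5,191.8,.171))
go(.441,-.164,.16)
E
```

```text
lid [ 0.54363106 -0.03232046  0.171     ]
pos [ 0.2518 -0.3278  0.2301] local cm [23.08 -9.68  7.01] axes x,z [0.95  0.311 0.   ] [ 0.001 -0.001 -1.   ] q [ 1.07 -0.15 -0.24  1.91 -0.04  1.37 -0.41] f [ 0.3 -1.2  0.7] w 0.035135202560590766 0.0 t 0.85
```

Emit:
arm_command(moves=[3.3,-1.4,0.5,0,3.3,-1.4,0.5,0,3.3,-1.4,0.5,0,3.3,-1.4,0.5,0,3.3,-1.4,1,0,3.3,-1.4,1.5,0,3.3,-1.3,1.5,0,0,0,0.9,0,0,0,0,0], fingers=0)

```text
time: 1.6
ee_pos: [0.4397, -0.1676, 0.1579]
eef_rot: [0.988, 0.157, -0.001, -0.001]
ft_force: [0.1, -0.3, 0.0]
width: 0.0005
grip_force: 0.0
```

Run:
```python
from h import *
for n in("top","side"):
    im=r.camera(n)[:,:,::-1]; c=im[150:270,230:410] if n=="top" else im[140:260,230:410]
    cv2.imwrite(f"pics/{n}1.png",cv2.resize(c,None,fx=4,fy=4,interpolation=cv2.INTER_CUBIC))
go(.441,-.164,.103)
```

```text
pos [ 0.4392 -0.1701  0.16  ] local cm [ 0.36 -0.53  5.7 ] axes x,z [ 0.952  0.305 -0.001] [-0.001  0.    -1.   ] q [ 0.82  0.05 -0.56  1.88  0.03  1.22 -1.01] f [-0.4 -1.4  0.6] w 0.0006752814905838482 0.0 t 1.7
```

View pics/side1.png

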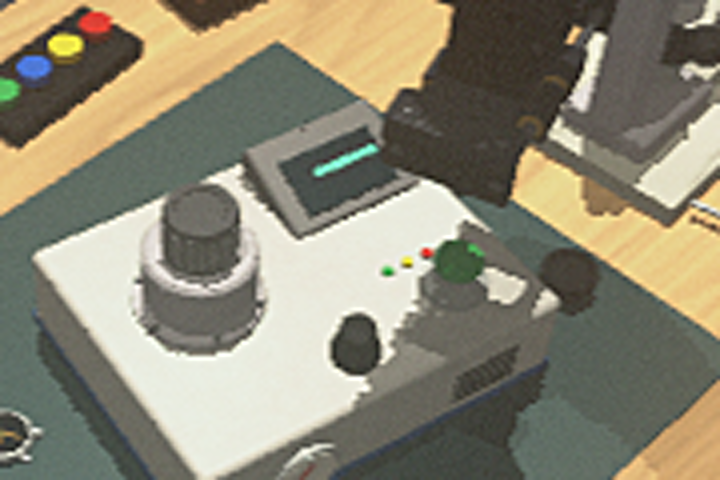

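Run:
```python
from h import *
def proj(n,p):
    c=r.camera_info(n); q=R.from_quat(c["attitude"]).inv().apply(np.array(p)-c["origin"])
    return c["cx"]+c["fx"]*q[0]/-q[2], c["cy"]+c["fy"]*q[1]/q[2]
s=r.read_state(); e=np.array(s["ee_pos"])
for z in(0,.07,.12):
  u,v=proj("side",e+[0,0,z]); a,b=proj("top",e+[0,0,z]); print(z,(u-230)*4,(v-140)*4,"top",(a-230)*4,(b-150)*4)
u,v=proj("side",(.4405,-.1635,.114));print((u-230)*4,(v-140)*4)
u,v=proj("side",(.5435,-.032,.171));print("collar top",(u-230)*4,(v-140)*4)
```

```text
0 475.52924774608437 205.30068879124394 top 448.174933918061 326.72599724509405
0.07 493.02021006503037 123.36914909696566 top 465.5370230615747 312.07792908731653
0.12 506.735592786953 59.123260082259435 top 479.39611162364076 300.3852766545499
456.80792678982993 258.72571727968204
collar top 200.96413221081798 213.34937301834032
```

View pics/top1.png

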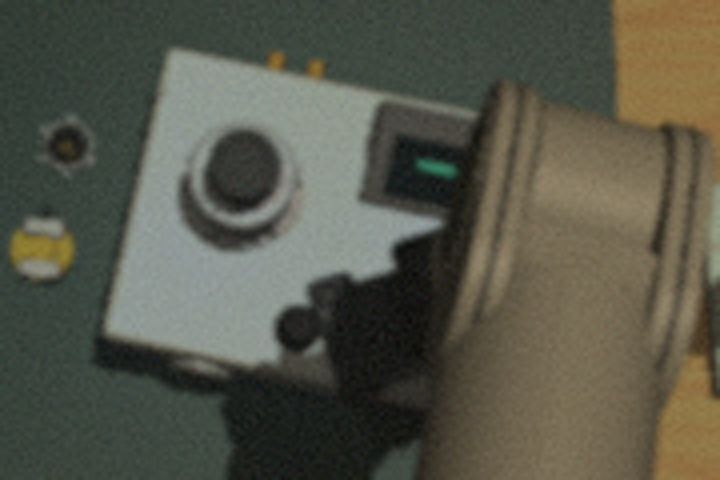

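The top view shows the collar clear at crop (242,167), and the arm over the plunger. In the side view the fingertips are at crop (480,205), where the TCP projects, and the plunger head is at (460,257), as predicted.

Emit:
arm_command(moves=[0.36,-0.53,1.5,0,0,0,1.5,0,0,0,1.5,0,0,0,0.5,0,0,0,0.4,0,0,0,0.3,0,0,0,0,0,0,0,0,0])

```text
time: 2.37
ee_pos: [0.4421, -0.1638, 0.1039]
eef_rot: [0.988, 0.155, 0.0, 0.0]
ft_force: [-0.3, -0.5, -0.2]
width: 0.0001
grip_force: 0.0
```

Run:
```python
from h import *
go(.441,-.164,.103)
print(tri((290.5,191.8),(230+203/4,140+205/4)))
```

```text
pos [ 0.4421 -0.1638  0.1039] local cm [-0.11 -0.02  0.08] axes x,z [0.952 0.305 0.001] [ 0.001 -0.001 -1.   ] q [ 0.8   0.11 -0.57  1.95  0.07  1.1  -1.06] f [-0.3 -0.5 -0.2] w 7.337210782348342e-05 0.0 t 2.3667
(array([ 0.54175052, -0.03195866,  0.17968222]), np.float64(0.00026003307411885527))
```

Run:
```python
from h import *
c=r.camera("side")[:,:,::-1][150:250,270:410]
cv2.imwrite(f"pics/side2.png",cv2.resize(c,None,fx=5,fy=5,interpolation=cv2.INTER_CUBIC))
go(.441,-.164,.103)
```

```text
pos [ 0.4421 -0.1638  0.1039] local cm [-0.11 -0.01  0.09] axes x,z [0.952 0.306 0.001] [ 0.001 -0.001 -1.   ] q [ 0.8   0.11 -0.57  1.95  0.07  1.1  -1.06] f [ 0.5 -0.5 -0.5] w 0.0005781683827251026 0.0 t 2.4167
```

View pics/side2.png

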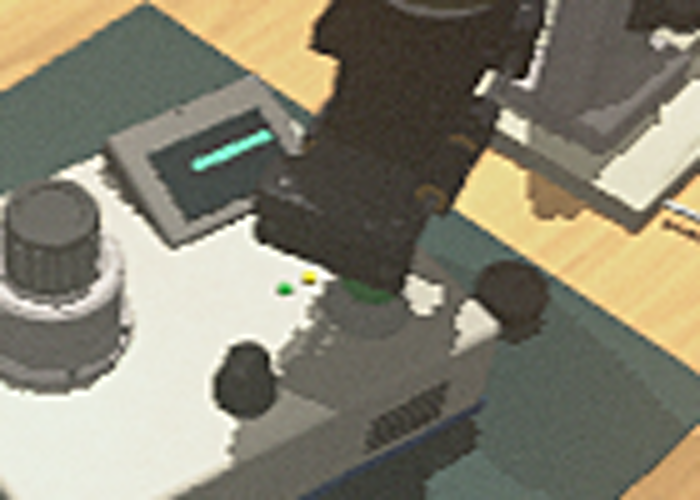

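The green plunger head is partly visible at crop (368,290), just below the fingertips. There is no contact force, so I'll check the predicted fingertip corners against this.

```bash
cat >> h.py <<'E'
def proj(n,p):
    c=r.camera_info(n); q=R.from_quat(c["attitude"]).inv().apply(np.array(p)-c["origin"])
    return np.array([c["cx"]+c["fx"]*q[0]/-q[2], c["cy"]+c["fy"]*q[1]/q[2]])
E
python3 - <<'E'
from h import *
s=r.read_state(); e=np.array(s["ee_pos"]);Q=R.from_quat(s["eef_rot"])
for z in(0,-.05):
  for a in(-.0095,.0095):
    for b in(-.015,.015): print(z,a,b,(proj("side",e+Q.apply([a,b,z]))-[270,150])*5)
for z in(.114,.105,.104): print("near rim",z,(proj("side",np.array([.441,-.164,z])+[-.010,.0137,0])-[270,150])*5)
hsv=cv2.cvtColor(cv2.imread("pics/side2.png"),cv2.COLOR_BGR2HSV); g=(hsv[...,0]>40)&(hsv[...,0]<85)&(hsv[...,1]>90); print(blobs(g[200:,300:450],0,(0,0,150,300)))
im0=cv2.resize(cv2.imread("pics/side0.png")[150:250,270:410],None,fx=5,fy=5,interpolation=cv2.INTER_CUBIC)
hsv=cv2.cvtColor(im0,cv2.COLOR_BGR2HSV); g=(hsv[...,0]>40)&(hsv[...,0]<85)&(hsv[...,1]>90); print(blobs(g[200:,300:450],0,(0,0,150,300)))
print(s["ft_force"],s["joint_torque"])
E
```

```text
0 -0.0095 -0.015 [372.1225597  310.24486099]
0 -0.0095 0.015 [394.17055647 272.4303798 ]
0 0.0095 -0.015 [337.98052677 296.62731902]
0 0.0095 0.015 [360.45337444 259.24206166]
-0.05 -0.0095 -0.015 [386.25213311 244.27447511]
-0.05 -0.0095 0.015 [408.87603168 206.17040119]
-0.05 0.0095 -0.015 [350.75540913 230.53732623]
-0.05 0.0095 0.015 [373.83892145 192.88185969]
near rim 0.114 [368.4866947  296.61681171]
near rim 0.105 [366.06329575 308.17289392]
near rim 0.104 [365.79597194 309.44763905]
(array([80.12380952, 96.43809524]), array([ 71,  92,  20,  10, 105], dtype=int32))
(array([73.52724077, 73.66827768]), array([  42,   50,   63,   47, 2276], dtype=int32))
[ 0.54887428 -0.51386695 -0.47554215] [ 8.42706556e-02 -3.87447059e+01 -1.93125285e+00 -3.54726183e+01
 -3.52559821e-02 -4.81764029e-02  5.37196161e-05]
```

Emit:
arm_command(moves=[0,0,0.1,0,0,0,0.1,0,0,0,0,0])

```text
time: 2.67
ee_pos: [0.4418, -0.1635, 0.1011]
eef_rot: [0.988, 0.155, 0.0, 0.0]
ft_force: [0.6, 0.1, 0.2]
width: 0.0003
grip_force: 0.0
```

Run:
```python
from h import *
go(.441,-.164,.103)
im=r.camera("side"); c=im[:,:,::-1][185:225,325:365]
hsv=cv2.cvtColor(c.copy(),cv2.COLOR_BGR2HSV); g=(hsv[...,0]>40)&(hsv[...,0]<85)&(hsv[...,1]>90); print(blobs(g,0,(0,0,40,40)))
a=cv2.imread("pics/side0.png")[170:230,310:370]; b=im[:,:,::-1][170:230,310:370]
cv2.imwrite("pics/side3.png",cv2.resize(np.hstack([a,b]),None,fx=6,fy=6,interpolation=cv2.INTER_NEAREST))
```

```text
pos [ 0.4418 -0.1635  0.1011] local cm [-0.09  0.03 -0.19] axes x,z [ 0.952  0.306 -0.   ] [ 0. -0. -1.] q [ 0.8   0.12 -0.57  1.95  0.07  1.1  -1.06] f [0.6 0.1 0.2] w 0.00026638547846719377 0.0 t 2.6667
(array([ 1.5, 22.5]), array([ 1, 22,  2,  2,  4], dtype=int32))
```

View pics/side3.png

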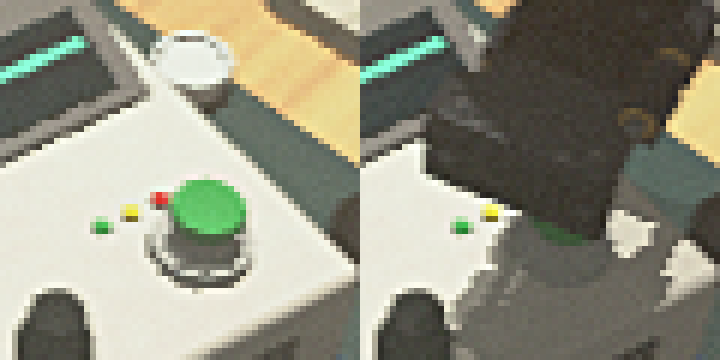

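The two crops show the plunger still at rest: its lower edge is unchanged at crop row 240. I'll keep going down gently and watch the force.

Emit:
arm_command(moves=[0,0,0.15,0,0,0,0.15,0,0,0,0.1,0,0,0,0,0])

```text
time: 3.05
ee_pos: [0.4416, -0.1634, 0.0968]
eef_rot: [0.988, 0.155, -0.0, -0.0]
ft_force: [-0.1, -0.7, 0.4]
width: 0.0006
grip_force: 0.0
```

Run:
```python
from h import *
go(.441,-.164,.103)
im=r.camera("top"); b=im[:,:,::-1][190:260,280:370]
a=cv2.imread("pics/top0.png")[190:260,280:370]
cv2.imwrite("pics/top3.png",cv2.resize(np.hstack([a,b]),None,fx=4,fy=4,interpolation=cv2.INTER_NEAREST))
# where does body corner seen at side3 (605,240),(425,160) lie, assuming horizontal plane heights
for z in(.13,.15,.17,.19,.21):
  p,q=[onz("side",310+(u-360)/6,170+v/6,z) for u,v in((605,240),(425,170))]
  s=r.read_state();Q=R.from_quat(s["eef_rot"])
  print(z,np.round(Q.inv().apply(p-s["ee_pos"]),3),np.round(Q.inv().apply(q-s["ee_pos"]),3))
```

```text
pos [ 0.4416 -0.1634  0.0968] local cm [-0.08  0.04 -0.62] axes x,z [ 0.952  0.306 -0.   ] [-0.  0. -1.] q [ 0.8   0.12 -0.57  1.95  0.07  1.09 -1.06] f [-0.1 -0.7  0.4] w 0.0005579109317815463 0.0 t 3.05
0.13 [-0.026 -0.023 -0.033] [ 0.056 -0.024 -0.033]
0.15 [-0.03  -0.041 -0.053] [ 0.05  -0.042 -0.053]
0.17 [-0.034 -0.059 -0.073] [ 0.044 -0.06  -0.073]
0.19 [-0.038 -0.077 -0.093] [ 0.038 -0.077 -0.093]
0.21 [-0.042 -0.095 -0.113] [ 0.032 -0.095 -0.113]
```

Run:
```python
from h import *
s=r.read_state(); Q=R.from_quat(s["eef_rot"]); e=np.array(s["ee_pos"])
for z in(-.07,-.1):
  for b in(-.095,-.077,-.06): 
    print(z,b,[(np.round((proj("top",e+Q.apply([a,b,z]))-[280,190])*4+[360,0])) for a in(-.0375,0,.0375)])
```

```text
-0.07 -0.095 [array([480., 258.]), array([463., 204.]), array([445., 150.])]
-0.07 -0.077 [array([506., 250.]), array([489., 196.]), array([471., 142.])]
-0.07 -0.06 [array([531., 243.]), array([513., 188.]), array([495., 134.])]
-0.1 -0.095 [array([484., 255.]), array([466., 199.]), array([448., 143.])]
-0.1 -0.077 [array([511., 247.]), array([493., 190.]), array([475., 135.])]
-0.1 -0.06 [array([536., 239.]), array([518., 183.]), array([500., 127.])]
```

View pics/top3.png

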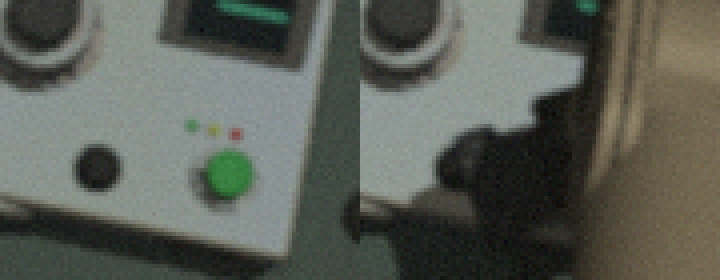

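The loupe and tester haven't moved. In the top view the gripper body hides the fingertips, which still feel no force. I'll lift and turn so that the side camera can see the fingers.

Emit:
arm_command(moves=[0,0,-2,0,0,0,-2,0,0,0,-1,-7,0,0,0,-7,0,0,0,-7,0,0,0,-7,0,0,0,-7,0,0,0,-7,0,0,0,-7,0,0,0,-7,0,0,0,-7,0,0,0,-7])

```text
time: 4.1
ee_pos: [0.4418, -0.1635, 0.1472]
eef_rot: [0.718, 0.696, 0.0, 0.0]
ft_force: [1.5, -0.6, 0.5]
width: 0.0001
grip_force: 0.0
```

Emit:
arm_command(moves=[0,0,0,-7,0,0,0,-7,0,0,0,-7,0,0,0,-7,0,0,0,-7,0,0,0,0])

```text
time: 4.6
ee_pos: [0.4418, -0.1635, 0.1472]
eef_rot: [0.476, 0.879, -0.0, 0.0]
ft_force: [0.2, -0.4, -0.5]
width: 0.0005
grip_force: 0.0
```

Run:
```python
from h import *
go(.441,-.164,.12)
im=r.camera("side")[:,:,::-1]; c=im[120:240,280:410]
cv2.imwrite("pics/side4.png",cv2.resize(c,None,fx=5,fy=5,interpolation=cv2.INTER_CUBIC))
s=r.read_state(); Q=R.from_quat(s["eef_rot"]); e=np.array(s["ee_pos"])
for p in((0,0,0),(0,.015,0),(0,-.015,0),(0,.095,-.07),(0,-.095,-.07)): print(p,(proj("side",e+Q.apply(p))-[280,120])*5)
```

```text
pos [ 0.4418 -0.1635  0.1472] local cm [-0.   -0.09  2.72] axes x,z [-0.547  0.837 -0.   ] [ 0. -0. -1.] q [ 0.88  0.07 -0.64  1.89  0.05  1.19  0.8 ] f [ 0.2 -0.4 -0.5] w 0.0005345253999626924 0.0 t 4.6
(0, 0, 0) [328.21085778 377.99196223]
(0, 0.015, 0) [298.57708365 372.57829055]
(0, -0.015, 0) [357.98066416 383.43048508]
(0, 0.095, -0.07) [153.35535162 243.40322243]
(0, -0.095, -0.07) [550.76302593 312.81598903]
```

View pics/side4.png

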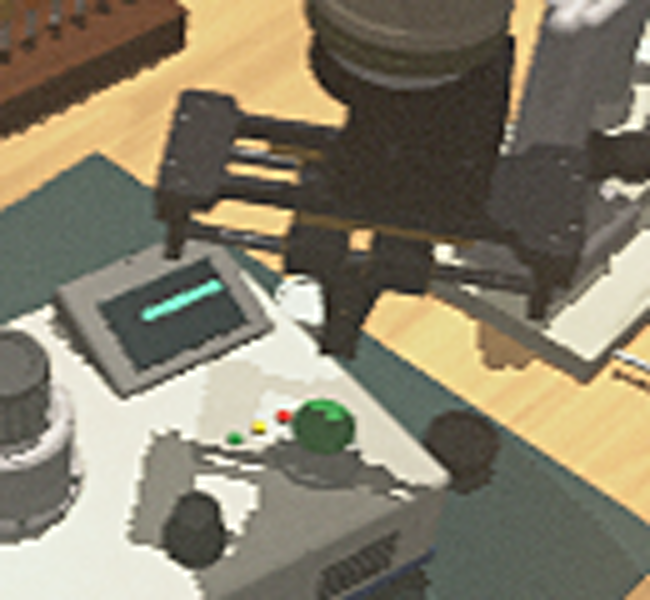

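The fingertips are at crop (338,350), about 25 px above where the TCP projects (328,378), and the plunger top is at (324,420). So the tips look about 20 mm higher than reported. I'll probe down gently.

Emit:
arm_command(moves=[0,0,2.0,0,0,0,2,0,0,0,0.9,0,0,0,0.2,0,0,0,0.2,0,0,0,0,0])

```text
time: 5.15
ee_pos: [0.4421, -0.1635, 0.0946]
eef_rot: [0.479, 0.878, 0.0, 0.0]
ft_force: [0.1, 0.7, 0.2]
width: 0.0007
grip_force: 0.0
```

Emit:
arm_command(moves=[0,0,0.1,0,0,0,0.1,0,0,0,0,0])

```text
time: 5.4
ee_pos: [0.442, -0.1636, 0.0925]
eef_rot: [0.479, 0.878, -0.0, 0.0]
ft_force: [-1.4, -0.9, 0.3]
width: 0.0003
grip_force: 0.0
```

Emit:
arm_command(moves=[0,0,0.1,0,0,0,0.1,0,0,0,0,0])

```text
time: 5.65
ee_pos: [0.4417, -0.1635, 0.09]
eef_rot: [0.479, 0.878, -0.0, -0.0]
ft_force: [-0.2, 0.1, -0.4]
width: 0.0005
grip_force: 0.0
```

Emit:
arm_command(moves=[0,0,0.1,0,0,0,0.1,0,0,0,0,0])

```text
time: 5.9
ee_pos: [0.4419, -0.1635, 0.0882]
eef_rot: [0.479, 0.878, -0.0, 0.0]
ft_force: [-0.1, 1.0, 2.3]
width: 0.0005
grip_force: 1.1
```

Emit:
arm_command(moves=[0,0,0.1,0,0,0,0.1,0,0,0,0,0])

```text
time: 6.15
ee_pos: [0.4419, -0.1635, 0.0861]
eef_rot: [0.479, 0.878, -0.0, 0.0]
ft_force: [-1.1, -0.4, 2.7]
width: 0.0004
grip_force: 1.6
```

Soft spring, so this is the plunger, and the TCP reads about 25 mm too low. I'll press it fully.

Emit:
arm_command(moves=[0,0,0.2,0,0,0,0.2,0,0,0,0.2,0,0,0,0.1,0,0,0,0,0])

```text
time: 6.57
ee_pos: [0.4419, -0.1635, 0.0791]
eef_rot: [0.479, 0.878, -0.0, 0.0]
ft_force: [-2.0, 0.3, 6.5]
width: 0.0005
grip_force: 3.1
```

Emit:
arm_command(moves=[0,0,0.1,0,0,0,0.1,0,0,0,0,0])

```text
time: 6.82
ee_pos: [0.4421, -0.1636, 0.0788]
eef_rot: [0.479, 0.878, -0.0, 0.0]
ft_force: [-9.2, 1.8, 26.4]
width: 0.0003
grip_force: 12.9
```

Plunger is fully in. Next I'll lift, open and go above the lid.

Emit:
arm_command(moves=[0,0,-1,0,0,0,-3,0,0,0,-4,0,0,0,-3,0,1.1,3.1,0,0,1.1,3.1,0,0,1.1,3.1,0,0,1.1,3.1,0,0,1.1,3.1,0,0,0,0,0,0], fingers=100)

```text
time: 7.65
ee_pos: [0.5444, -0.0267, 0.1866]
eef_rot: [0.476, 0.88, 0.002, -0.0]
ft_force: [0.3, 0.9, -0.8]
width: 0.0591
grip_force: 0.0
```

Run:
```python
from h import *
P={}
for n,b in(("side",(262,175,300,215)),("top",(275,175,308,208))):
    im=r.camera(n)[:,:,::-1]; P[n]=im[140:240,230:330] if n=="side" else im[145:245,240:340]
cv2.imwrite("pics/lid5.png",cv2.resize(np.hstack([P["side"],P["top"]]),None,fx=4,fy=4,interpolation=cv2.INTER_CUBIC))
go(.543,-.032,.114)
s=r.read_state(); e=np.array(s["ee_pos"]); Q=R.from_quat(s["eef_rot"])
for y in(-.045,.045): print("tip px",(proj("side",e+[0,0,.025]+Q.apply([0,y,0]))-[230,140])*4)
```

```text
pos [ 0.5423 -0.0318  0.1863] local cm [-0.07  0.05  7.23] axes x,z [-0.544  0.839  0.002] [-0.001  0.001 -1.   ] q [ 0.64  0.24 -0.76  1.66  0.17  1.31  0.42] f [ 0.3 -0.7 -0.7] w 0.06689206411638826 0.0 t 7.75
tip px [277.88837406 180.96575678]
tip px [130.07527079 154.64289799]
```

View pics/lid5.png

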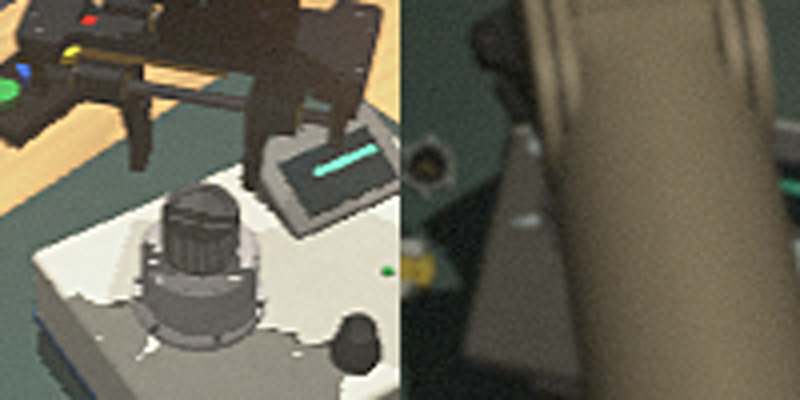

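Side crop: the fingertips are at (140,168) and (255,188), straddling the collar top at (203,205), and their midpoint is about 4 mm left of it. I'll shift −y and descend.

Emit:
arm_command(moves=[0,-0.3,0,0,0,0,0,0,0,0,2,0,0,0,2,0,0,0,1.5,0,0,0,0.7,0,0,0,0.4,0,0,0,0.2,0,0,0,0,0], fingers=100)

```text
time: 8.5
ee_pos: [0.5399, -0.0353, 0.1196]
eef_rot: [0.479, 0.878, -0.0, 0.0]
ft_force: [-0.9, -0.7, -0.2]
width: 0.0869
grip_force: 0.0
```

Emit:
arm_command(moves=[0,0,0.2,0,0,0,0.2,0,0,0,0.1,0,0,0,0,0])

```text
time: 8.83
ee_pos: [0.5397, -0.0349, 0.1141]
eef_rot: [0.479, 0.878, -0.0, 0.0]
ft_force: [0.3, -0.9, 0.5]
width: 0.087
grip_force: 0.0
```

Emit:
arm_command(moves=[0,0,0,0,0,0,0,0,0,0,0,0,0,0,0,0,0,0,0,0,0,0,0,0,0,0,0,0,0,0,0,0], fingers=50, squeeze=5)

```text
time: 9.5
ee_pos: [0.5416, -0.0336, 0.1147]
eef_rot: [0.478, 0.878, 0.002, 0.001]
ft_force: [9.3, 3.5, -3.8]
width: 0.0537
grip_force: 5.0
```

Emit:
arm_command(moves=[0,0.1,0,0,0,0.1,0,0,0,0.1,0,0,0,0,0,0,0,0,0,0])

```text
time: 9.92
ee_pos: [0.5434, -0.0325, 0.1147]
eef_rot: [0.478, 0.878, 0.001, 0.001]
ft_force: [5.9, 2.9, -0.8]
width: 0.0502
grip_force: 5.0
```

Emit:
arm_command(moves=[0,0.1,0,0,0,0.05,0,0,0,0,0,0,0,0,0,0])

```text
time: 10.25
ee_pos: [0.5437, -0.0324, 0.1145]
eef_rot: [0.479, 0.878, 0.0, 0.0]
ft_force: [0.4, 2.5, 5.6]
width: 0.05
grip_force: 5.0
```

Emit:
arm_command(moves=[0,0,0,0,0,0,0,0,0,0,0.05,2,0,0,0,2,0,0,0,2,0,0,0,2,0,0,0,0], squeeze=20)

```text
time: 10.83
ee_pos: [0.5443, -0.0323, 0.1144]
eef_rot: [0.54, 0.842, 0.0, 0.001]
ft_force: [2.3, 1.1, 5.9]
width: 0.0494
grip_force: 19.9
```

```bash
cat >> h.py <<'E'
def st():
    s=r.read_state(); Q=R.from_quat(s["eef_rot"]); x=Q.as_matrix()[:,0]
    print("pos",np.round(s["ee_pos"],4),"yaw",round(np.degrees(np.arctan2(x[1],x[0])),1),"tilt",round(np.degrees(np.arccos(-Q.as_matrix()[2,2])),2),"f tool",np.round(Q.inv().apply(s["ft_force"]),1),"T tool",np.round(Q.inv().apply(s["torque"]),2),"q7",round(s["joint_positions"][6],2),"w",round(s["width"],4),round(s["grip_force"],1),"t",round(s["time"],2))
E
python3 -c "from h import *;st()"
```

```text
pos [ 0.5443 -0.0323  0.1144] yaw 114.7 tilt 0.11 f tool [ 0.   2.6 -5.9] T tool [-0.71  0.09  0.14] q7 0.24 w 0.0494 19.9 t 10.83
```

Emit:
arm_command(moves=[0,0,0,2,0,0,0,2,0,0,0,2,0,0,0,2,0,0,0,0])

```text
time: 11.25
ee_pos: [0.5445, -0.0319, 0.1143]
eef_rot: [0.597, 0.802, 0.001, 0.001]
ft_force: [4.5, 2.5, 5.5]
width: 0.0491
grip_force: 20.0
```

```bash
python3 -c "from h import *;st()"
```

```text
pos [ 0.5445 -0.0319  0.1143] yaw 106.7 tilt 0.14 f tool [ 1.1  5.  -5.5] T tool [-1.36  0.28  0.16] q7 0.11 w 0.0491 20.0 t 11.25
```

Emit:
arm_command(moves=[0,0,0,2,0,0,0,2,0,0,0,0])

```text
time: 11.5
ee_pos: [0.5447, -0.0318, 0.1143]
eef_rot: [0.624, 0.781, 0.001, 0.001]
ft_force: [5.0, 3.6, 5.1]
width: 0.0499
grip_force: 20.0
```

```bash
python3 -c "from h import *;st()"
```

```text
pos [ 0.5447 -0.0318  0.1143] yaw 102.8 tilt 0.16 f tool [ 2.4  5.7 -5.1] T tool [-1.5   0.43  0.14] q7 0.04 w 0.0499 20.0 t 11.5
```

Emit:
arm_command(moves=[0,0,0,2,0,0,0,2,0,0,0,0])

```text
time: 11.75
ee_pos: [0.5448, -0.0317, 0.1144]
eef_rot: [0.651, 0.759, 0.001, 0.001]
ft_force: [6.0, 3.2, 5.3]
width: 0.0495
grip_force: 20.0
```

```bash
python3 -c "from h import *;st()"
```

```text
pos [ 0.5448 -0.0317  0.1144] yaw 98.8 tilt 0.18 f tool [ 2.2  6.5 -5.3] T tool [-1.58  0.57  0.17] q7 -0.02 w 0.0495 20.0 t 11.75
```

Emit:
arm_command(moves=[0.02,0.05,0.02,2,0,0,0,2,0,0,0,0])

```text
time: 12.0
ee_pos: [0.5451, -0.0317, 0.1143]
eef_rot: [0.677, 0.736, 0.001, 0.001]
ft_force: [4.5, 2.9, 6.7]
width: 0.0498
grip_force: 19.9
```

Emit:
arm_command(moves=[0,0,0,2,0,0,0,2,0,0,0,0])

```text
time: 12.25
ee_pos: [0.5451, -0.0315, 0.114]
eef_rot: [0.702, 0.712, 0.001, 0.001]
ft_force: [4.9, 3.4, 2.8]
width: 0.0497
grip_force: 20.0
```

```bash
python3 -c "from h import *;st()"
```

```text
pos [ 0.5451 -0.0315  0.114 ] yaw 90.8 tilt 0.16 f tool [ 3.4  4.9 -2.8] T tool [-1.56  0.78  0.15] q7 -0.16 w 0.0497 20.0 t 12.25
```

The push force fell to 2.8 N, which may be the keyway. I'll probe down.

Emit:
arm_command(moves=[0,0,0.05,0,0,0,0.05,0,0,0,0,0])

```text
time: 12.5
ee_pos: [0.5451, -0.0317, 0.1136]
eef_rot: [0.702, 0.713, 0.001, 0.001]
ft_force: [1.5, 2.6, 9.4]
width: 0.0494
grip_force: 20.0
```

```bash
python3 -c "from h import *;st()"
```

```text
pos [ 0.5451 -0.0317  0.1136] yaw 90.9 tilt 0.15 f tool [ 2.5  1.6 -9.4] T tool [-0.82  0.78  0.07] q7 -0.16 w 0.0494 20.0 t 12.5
```

Emit:
arm_command(moves=[0,0,0,2,0,0,0,0])

```text
time: 12.67
ee_pos: [0.5452, -0.0317, 0.1133]
eef_rot: [0.715, 0.7, 0.001, 0.001]
ft_force: [4.8, 2.1, 6.1]
width: 0.05
grip_force: 20.1
```

Emit:
arm_command(moves=[0,0,0,2,0,0,0,0])

```text
time: 12.83
ee_pos: [0.5452, -0.032, 0.1129]
eef_rot: [0.727, 0.687, 0.001, 0.001]
ft_force: [6.2, 1.3, 1.6]
width: 0.0494
grip_force: 20.1
```

```bash
python3 -c "from h import *;st()"
```

```text
pos [ 0.5452 -0.032   0.1129] yaw 86.8 tilt 0.17 f tool [ 1.6  6.1 -1.6] T tool [-1.92  0.57  0.08] q7 -0.23 w 0.0494 20.1 t 12.83
```

Emit:
arm_command(moves=[0,0.05,0.1,0,0,0,0.1,0,0,0,0,0])

```text
time: 13.08
ee_pos: [0.5452, -0.0333, 0.1109]
eef_rot: [0.726, 0.687, 0.0, 0.001]
ft_force: [2.9, -1.9, 4.8]
width: 0.0497
grip_force: 20.0
```

```bash
python3 -c "from h import *;st()"
```

```text
pos [ 0.5452 -0.0333  0.1109] yaw 86.8 tilt 0.12 f tool [-1.8  3.  -4.8] T tool [-1.19 -0.23  0.03] q7 -0.23 w 0.0497 20.0 t 13.08
```

Emit:
arm_command(moves=[0,0,0.1,0,0,0,0.1,0,0,0,0,0])

```text
time: 13.33
ee_pos: [0.5452, -0.034, 0.1089]
eef_rot: [0.727, 0.687, -0.0, 0.001]
ft_force: [3.6, -2.7, 4.4]
width: 0.0493
grip_force: 20.0
```

Run:
```python
from h import *
st()
a=cv2.imread("pics/side0.png"); b=r.camera("side")[:,:,::-1]
cv2.imwrite("pics/s6.png",cv2.resize(np.hstack([a[175:245,255:310],b[175:245,255:310]]),None,fx=7,fy=7,interpolation=cv2.INTER_CUBIC))
```

```text
pos [ 0.5452 -0.034   0.1089] yaw 86.8 tilt 0.15 f tool [-2.5  3.8 -4.4] T tool [-1.41 -0.56  0.24] q7 -0.23 w 0.0493 20.0 t 13.33
```

Emit:
arm_command(moves=[0,0,0.1,0,0,0,0.1,0,0,0,0.1,0,0,0,0.1,0,0,0,0,0])

```text
time: 13.8
ee_pos: [0.546, -0.0338, 0.1055]
eef_rot: [0.727, 0.687, 0.001, 0.002]
ft_force: [4.8, -1.6, 7.1]
width: 0.0496
grip_force: 20.0
```

```bash
python3 -c "from h import *;st()"
```

```text
pos [ 0.546  -0.0338  0.1055] yaw 86.7 tilt 0.22 f tool [-1.3  4.9 -7.1] T tool [-1.52 -0.63  0.54] q7 -0.23 w 0.0496 20.0 t 13.8
```

Emit:
arm_command(moves=[0,0,0,-1,0,0,0,0])

```text
time: 13.97
ee_pos: [0.5461, -0.0339, 0.1055]
eef_rot: [0.721, 0.693, 0.001, 0.002]
ft_force: [5.6, -3.8, 7.0]
width: 0.0498
grip_force: 20.0
```

```bash
python3 -c "from h import *;st()"
```

```text
pos [ 0.5461 -0.0339  0.1055] yaw 87.8 tilt 0.22 f tool [-3.6  5.7 -7. ] T tool [-1.62 -0.79  0.63] q7 -0.21 w 0.0498 20.0 t 13.97
```

Emit:
arm_command(moves=[0,0.05,0.1,0,0,0,0.1,0,0,0,0.1,0,0,0,0,0])

```text
time: 14.3
ee_pos: [0.5464, -0.0337, 0.103]
eef_rot: [0.721, 0.693, 0.001, 0.002]
ft_force: [3.3, -2.5, 11.9]
width: 0.0493
grip_force: 19.9
```

```bash
python3 -c "from h import *;st()"
```

```text
pos [ 0.5464 -0.0337  0.103 ] yaw 87.7 tilt 0.21 f tool [ -2.4   3.4 -11.9] T tool [-0.82 -0.71  0.54] q7 -0.22 w 0.0493 19.9 t 14.3
```

Emit:
arm_command(moves=[0,0,0.1,1,0,0,0.1,1,0,0,0.1,0,0,0,0,0])

```text
time: 14.63
ee_pos: [0.5467, -0.0322, 0.1]
eef_rot: [0.732, 0.681, 0.001, 0.001]
ft_force: [3.9, 1.1, 11.1]
width: 0.0497
grip_force: 20.0
```

```bash
python3 -c "from h import *;st()"
```

```text
pos [ 0.5467 -0.0322  0.1   ] yaw 85.9 tilt 0.22 f tool [  1.4   3.9 -11.1] T tool [-1.08  0.17  0.04] q7 -0.25 w 0.0497 20.0 t 14.63
```

Torque is released and z is down 14.3 mm. I'll push until the stop shows a stiff rise.

Emit:
arm_command(moves=[0,0.05,0.1,0,0,0,0.1,0,0,0,0,0])

```text
time: 14.88
ee_pos: [0.547, -0.0321, 0.0991]
eef_rot: [0.732, 0.681, 0.001, 0.002]
ft_force: [-3.0, 1.6, 24.6]
width: 0.0495
grip_force: 20.0
```

```bash
python3 -c "from h import *;st()"
```

```text
pos [ 0.547  -0.0321  0.0991] yaw 85.9 tilt 0.21 f tool [  1.3  -3.  -24.6] T tool [ 0.52  0.13 -0.07] q7 -0.25 w 0.0495 20.0 t 14.88
```

Emit:
arm_command(moves=[0,0,0,0,0,0,0,0,0,0,0,0,0,0,0,0,0,0,0,0,0,0,0,0])

```text
time: 15.38
ee_pos: [0.547, -0.0321, 0.0991]
eef_rot: [0.732, 0.681, 0.001, 0.002]
ft_force: [-1.8, 1.4, 24.0]
width: 0.0497
grip_force: 20.0
```

Run:
```python
from h import *
st()
a=cv2.imread("pics/side0.png",0); b=cv2.cvtColor(r.camera("side"),cv2.COLOR_RGB2GRAY)
t=a[190:206,270:294]; m=cv2.matchTemplate(b[180:220,262:302],t,cv2.TM_CCOEFF_NORMED); _,v,_,p=cv2.minMaxLoc(m); print("collar shift px",p[0]+262-270,p[1]+180-190,v)
L=proj("side",(.5435,-.032,.171)); print("expected",proj("side",(.5435,-.032,.157))-L)
```

```text
pos [ 0.547  -0.0321  0.0991] yaw 85.9 tilt 0.21 f tool [  1.3  -1.8 -24. ] T tool [ 0.56  0.18 -0.06] q7 -0.25 w 0.0497 20.0 t 15.38
collar shift px 7 14 0.36824095249176025
expected [-0.11688413  3.90254644]
```

The image match is unusable because the fingers are in the way. The mechanical signs are clear, though: a drop of about 15 mm, a pin-wall torque, the seal springing at about 11 N, then a hard stop at 24 N. I'm handing in.

```bash
python3 -c "from bench import r;print(r.close_job())"
```

```text
the job is handed in; nothing more can be done
None
```

I pushed the plunger fully in, turned the lid clockwise about 37° until it dropped over the pins, and handed the job in still holding it home at about 24 N; the hand-in returned no verdict, and I judged "home" from forces and travel, since the fingers hid the lid from the camera.

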